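# Load the shim board into the slab roller

### The job

Set the clay slab roller for a thin slab: with the fingertips push the loose shim board along the bed, flat and without lifting or tipping it, under the steel roller until its leading edge is square and fully home against the stop batten. Then push the turn button round behind the board's near edge as far as it goes, to lock the board in. Only push, do not pick anything up; leave everything else where it is and finish clear of the machine.

Things in the scene. Friction and masses are not known exactly. Their poses are not given: they have to be found in the camera images.
- slab_roller: slab roller, fixed: plywood bed 380 (x) x 290 (y) mm, its top 24 mm above the table; wooden rails 10 mm high, inner faces at y = +-84 mm, the right-hand (-y) one with a gap from x = -145 to -36 mm for the turn button. Stop batten across the bed behind the roller: face at x = 155, 16 mm high. Origin: machine's centre, on the table; x = feed direction, away from the infeed end nearest the robot.
- roller_underside (a point): lowest point of the steel roller at mid-length, 14 mm clear above the bed; the roller is 56 mm in diameter, lies along y and is at x = 105 mm in the slab roller's frame, between grey side cheeks 66 mm long at y = +-115 to +-141 mm, with a tie rod above (all up to 115 mm high). A handwheel with a crank knob stands outside the left cheek, out to y = 222 mm.
- shim: loose shim board, plain brown wood, 200 (x) x 150 (y) x 10 mm, 0.15 to 0.3 kg, flat on the infeed part of the bed between the rails (not the thinner spares at the back left). Origin: centre of its underside; x along its length, near edge at x = -100. Home, its origin is at x = 55 and its near edge at x = -45 mm in the slab roller's frame. Slides at about 1 to 3 N.
- turn_button (a joint): turn button, flat steel bar 20 mm wide, its top 12 mm above the bed, reaching 76 mm from its pivot. Angle in rad: 0 = points back along the rail (-x of the machine); negative = swung outwards; 1.571 = end stop, points across the bed (+y), 2.5 mm behind the near edge of a board that is home. Grows clockwise seen from above. Stays where left; turns lightly, about 1 N at the peg.
- button_pivot (a point): pivot screw of the turn button, at bed height; x = -57.5, y = -96, z = 24 mm in the slab roller's frame; its axis is vertical
- button_peg (a point): centre of the top of the upright black peg on the turn button, by which it is pushed: 14 mm in diameter, 55 mm from the pivot, from 36 to 64 mm above the table; this point is at 64 mm
- ring_cutter: bystander beside the slab roller, to be left alone: tin ring cutter, 70 mm across, 24 high; origin at the centre of its underside
- kidney_rib: bystander beside the slab roller, to be left alone: flat wooden kidney-shaped rib, 62x100x8 mm; origin at the centre of its underside
- pinch_pot: bystander beside the slab roller, to be left alone: small clay pinch pot, 58x64x36 mm; origin at the centre of its underside
- stamp_block: bystander beside the slab roller, to be left alone: wooden stamp with a knob, 34x34x58 mm; origin at the centre of its underside
- test_tile: bystander beside the slab roller, to be left alone: glaze test tile, 34x50x9 mm; origin at the centre of its underside

How it is judged (in metres and radians):
On the way, in this order (a step that is already met when the one before it is completed fails the run):
1. the shim board lies home against the stop batten, flat and square (x of shim in the frame of slab_roller between 0.0515 and 0.0585 m and angle between the x axis of shim and the x axis of slab_roller, either way round below 0.035 rad and height (world z) of shim between 0.021 and 0.027 m), for 0.2 s.
2. the turn button is pushed round behind the board to its end stop (value of joint turn_button above 1.48 rad), for 0.2 s.
At the end, for the whole second after the job is handed in: The shim board lies flat on the bed and at rest, within 3.5 mm of touching the stop batten and square to it within 2 degrees, and the turn button stands across behind it within 0.09 rad of its end stop (1.571 rad) (all of step 1 and value of joint turn_button above 1.48 rad and linear speed of shim below 0.005 m/s and angle between shim's own z axis and vertical below 0.03 rad).
It fails at once if the shim board is lifted more than 8 mm or falls off the bed (height (world z) of shim above 0.032 m or height (world z) of shim below 0.015 m).
It fails at once if the shim board is tipped more than 4.5 degrees (angle between shim's own z axis and vertical above 0.08 rad).
It fails at once if a bystander beside the machine is pushed more than 20 mm (distance of any of ring_cutter, kidney_rib, pinch_pot, stamp_block, test_tile from where it was at the start of the episode above 0.02 m).
It also fails if it takes over 54 s, if anything falls off the work surface, if the arm or the gripper's body presses on something with over 40 N, if the wrist force passes 120 N, or if a joint passes its speed limit or range.

### The arm

A 7-joint arm with a two-finger parallel gripper is mounted at the origin on a cart in front of the work surface, level with it; the furniture and walls round the work are solid. World frame = base frame: x ahead of the robot, y to its left, z up, the work surface at z = 0. Lengths are in mm, angles in rad, forces in N, time in s.
With the tool pointing down it reaches from about 400 to 875 mm from the base axis. Payload 4.4 kg.
Tool frame: the origin (TCP) lies midway between the tips of the shut fingers; the grasp point (between the pads) lies 19 mm behind it; x points along the fingers, y is the direction in which the jaws open and shut, and the axes are right-handed (so a half turn about x gives the same grasp; the last joint's range is limited). The gripper opens to 85 mm and grips with 20 to 120 N. Pads are 22 mm wide; open, the fingers measure 114 mm over their backs; the gripper's body (76 mm by 85 mm) begins 54 mm behind the grasp point. The pads swing forward as they close: fully open they stand 13 mm farther back than shut.
Start: joints at [-1.281, 0.628, 0.038, 1.517, -0.027, 0.996, -0.02], TCP at [226.398, 609.312, 231.313] pointing down, gripper open.
Joint ranges: [-3.06, 3.06], [-0.37, 2.12], [-1.25, 1.32], [0.18, 2.47], [-1.1, 4.24], [0.23, 1.98], [-2.94, 2.94]. Speed limits (rad/s): [2.57, 2.57, 3.14, 3.14, 3.14, 3.14, 3.14].

### API

Orientations are given as [roll, pitch, yaw] about the fixed x, y, z axes, in that order (R = Rz(yaw) Ry(pitch) Rx(roll)).
In Python, from cell import ctrl gives the robot as it stands.
- The arm moves only by the tool arm_command, never from a script. Its argument "series" is a list of rows, each a list of 7 numbers: the opening, from 0 (shut) to 1 (fully open), then the shift along the world's x, y, z in cm, then the turn, a rotation vector about the world's x, y, z in degrees. In form: [[claw, x, y, z, rx, ry, rz], ...]. A call has 1 to 20 rows; each row shifts and turns the commanded pose from where the row before left it; what a row does not reach is not made up. A row lasts 1/12 s, in which the tool goes at most 41.7 mm and 7.16 degrees, less where a joint would pass 70% of its speed; a pose out of reach is approached as far as the arm can. A call with a gripper value outside its range is refused whole. The fingers move at their own pace and stop on an object; the grip force is fixed at half the most. Time passes only in rows, so rows that do not move let the fingers close. It gives the time, the measured TCP pose, the force and the opening at its end, in the units of the state.
- ctrl.read_state(): the state, without advancing time (a new reading comes with each control period).
- ctrl.get_image(name): name is "scene" or "top" or "wrist"; returns the picture (420x560x3 uint8, blue, green, red); there is no depth.
- ctrl.calibration(name): a dict with "fovy" (degrees; the focal length in pixels is half the picture's height over the tangent of half this angle, whatever the lens; pixels are square), "cx", "cy" (the principal point, pixels), "cam_to_world" (4x4, takes a point from camera to world coordinates); the wrist camera has in their place "T_tool_cam" (4x4, takes a point from camera to tool coordinates, whose origin is the TCP and whose axes are the tool frame's). Camera axes: x right, y up, looking along -z (the intrinsics and any distortion apply to the point x, -y, -z); pixel columns grow to the right and rows downward; lengths in mm; the calibration is good to about 2 mm. A picture is of the moment at which its call begins: read the wrist's pose just before it. calibration takes no time and is no camera call.
- ctrl.finish_job(): hands the job in, once; it reports no verdict.
Trained networks look in the newest picture that a camera, given by its name, has taken for a name from the list of things; names that differ only in an ending like _2 or _b are one class to them, and where a whole thing is asked for, a point or a joint stands for the part that bears it (a point fixed in the world has none). Each returns a list of dicts, best first, with "conf" (0 to 1); they miss things now and then, are a little off and sometimes report something else, mostly with a low value. They report only what shows in the picture. A call takes as long as a camera call.
- ctrl.spot_in(label, camera): "centre" ([x, y, z] in mm, in world coordinates, good to about 4 mm: the middle of the surface that is visible of it).
The state is a dict: "clock": time; "qpos": joint angles; "qd": joint speeds; "tau": joint torques, N m; "eef_pos": TCP position; "tool_rot": TCP orientation; "force": force on the tool from outside, world axes, zero at the start; "torque": the same for the moment, N m; "width": finger opening in mm.
Only numpy, scipy, OpenCV 4.12 (cv2) and the standard library are available. Lean on these libraries where they do the work, as an engineer would, in place of code of your own. Each camera call takes 0.05 s, during which the arm holds its last target.

## Working session

There is one attempt and no reset: what is moved stays moved. The work goes in short steps, Python scripts to look and compute and a tool call to move; the robot and the scene stay as the last step left them, time stands still between calls to the robot, and variables do not carry over. Pictures are saved under pics/ and viewed, and the job is handed in when it is done.

Besides the shell and the picture viewer there is one more tool, called after "Emit:" by a JSON object that holds its "op" and its "data", one argument or row to a line. arm_command: Moves the arm, as the interface text tells. Its arguments: {"type":"object","properties":{"series":{"type":"array"}},"required":["series"]}

```bash
mkdir -p pics; ls; python3 - <<'E'
from cell import ctrl
import cv2
s=ctrl.read_state();print(s)
for n in("scene","top"):
    cv2.imwrite(f"pics/{n}0.png",ctrl.get_image(n)); c=ctrl.calibration(n);print(n,c)
    for l in("shim","turn_button","button_peg","slab_roller","roller_underside"):
        print(l,[(d["conf"],[round(v) for v in d["centre"]]) for d in ctrl.spot_in(l,n)][:3])
print(ctrl.calibration("wrist"))
print(ctrl.read_state()["clock"])
E
```

```text
pics
{'clock': 0.0, 'qpos': array([-1.28083052,  0.62933718,  0.03843595,  1.51836134, -0.02698462,
        0.99633088, -0.01999165]), 'qd': array([-0.00069736, -0.00066297, -0.00246624,  0.00099528, -0.00114285,
        0.00034381, -0.00059326]), 'tau': array([ 1.21529803e-03, -5.63410842e+01,  1.22691169e+00, -1.93440932e+01,
        1.10883848e-02,  1.02746522e-02,  4.60771858e-06]), 'eef_pos': array([226.15406337, 608.71423574, 230.39693184]), 'tool_rot': array([-1.55290236,  1.56887745, -1.90864643]), 'force': array([-0.49085337, -0.15926392, -0.65240673]), 'torque': array([-0.01629086, -0.01368618,  0.01710536]), 'width': 85.03981545328864}
scene {'fovy': 52.65735490954406, 'cx': 279.23531613847615, 'cy': 210.0690096747753, 'cam_to_world': array([[-5.90302676e-01,  3.37831262e-01, -7.33084435e-01,
        -2.47669411e+01],
       [-8.07179776e-01, -2.44936728e-01,  5.37091062e-01,
         5.26654784e+02],
       [ 1.88684817e-03,  9.08777221e-01,  4.17277369e-01,
         4.40704209e+02],
       [ 0.00000000e+00,  0.00000000e+00,  0.00000000e+00,
         1.00000000e+00]])}
sh
[... 630 characters left out ...]
000e+00,
         1.00000000e+00]])}
shim [(0.73, [610, 39, 34]), (0.27, [584, -66, 37])]
turn_button [(0.7, [582, -65, 36])]
button_peg [(0.8, [585, -68, 35])]
slab_roller [(0.61, [725, 50, 31])]
roller_underside [(0.55, [723, 49, 34]), (0.41, [517, 223, 26])]
{'fovy': 62.09040192354738, 'cx': 274.8146827332247, 'cy': 207.85576873503692, 'T_tool_cam': array([[ 3.67399472e-04,  3.10273987e-01, -9.50647105e-01,
        -1.42226665e+02],
       [ 9.99999929e-01, -1.91493423e-04,  3.23973025e-04,
         2.33309047e-01],
       [-8.15222664e-05, -9.50647156e-01, -3.10274036e-01,
        -8.07620198e+01],
       [ 0.00000000e+00,  0.00000000e+00,  0.00000000e+00,
         1.00000000e+00]])}
0.6
```

View pics/scene0.png

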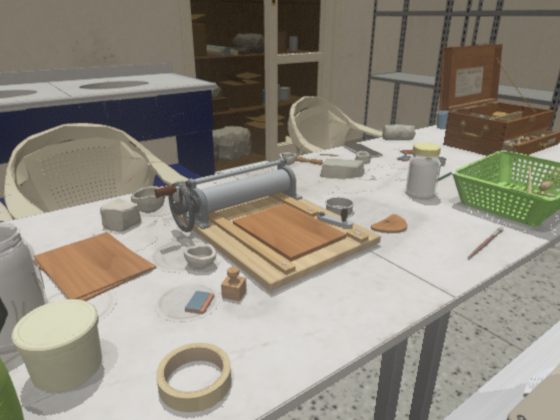

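View pics/top0.png

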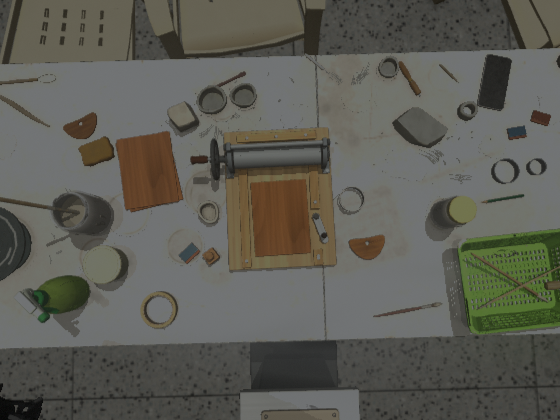

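```bash
python3 - <<'E'
import cv2
im=cv2.imread("pics/top0.png");cv2.imwrite("pics/top0z.png",cv2.resize(im[80:300,180:400],None,fx=2.7,fy=2.7,interpolation=cv2.INTER_CUBIC))
E
```

```text
(no output)
```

View pics/top0z.png

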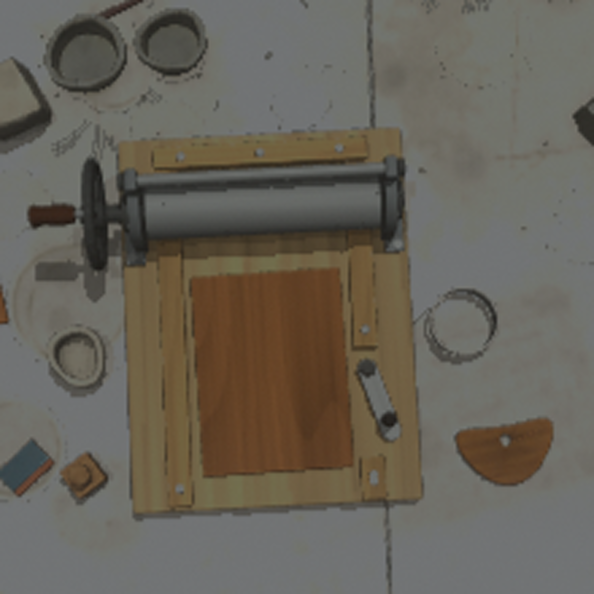

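```bash
cat > h.py <<'E'
import numpy as np, cv2
from cell import ctrl
from scipy.spatial.transform import Rotation as Ro
def ray(c,u,v):
    f=210/np.tan(np.radians(c["fovy"])/2);T=np.array(c["cam_to_world"])
    d=T[:3,:3]@np.array([(u-c["cx"])/f,-(v-c["cy"])/f,-1]);return T[:3,3],d
def px2w(c,u,v,z):
    o,d=ray(c,u,v);return (o+d*(z-o[2])/d[2])[:2]
def w2px(c,p):
    f=210/np.tan(np.radians(c["fovy"])/2);T=np.array(c["cam_to_world"])
    q=T[:3,:3].T@(np.array(p)-T[:3,3]);return c["cx"]+f*q[0]/-q[2],c["cy"]-f*q[1]/-q[2]
def rig(model,P):
    m=np.array(model,float);P=np.array(P);a=m-m.mean(0);b=P-P.mean(0)
    th=np.arctan2((a[:,0]*b[:,1]-a[:,1]*b[:,0]).sum(),(a*b).sum())
    R=np.array([[np.cos(th),-np.sin(th)],[np.sin(th),np.cos(th)]])
    t=P.mean(0)-R@m.mean(0);return t,th,R,P-(m@R.T+t)
def toolR(s): return Ro.from_euler('xyz',s["tool_rot"]).as_matrix()
E
python3 - <<'E'
from h import *
c=ctrl.calibration("top")
z=lambda L,h:[px2w(c,180+u/2.7,80+v/2.7,h) for u,v in L]
t,th,R,e=rig([(190,145),(190,-145),(-190,-145),(-190,145)],z([(118,142),(401,128),(423,497),(135,515)],24));print("bed",t,np.degrees(th),e.round(1))
t2,th2,R2,e2=rig([(100,75),(100,-75),(-100,-75),(-100,75)],z([(190,280),(340,268),(354,467),(204,476)],34));print("shim",t2,np.degrees(th2),e2.round(1))
print("shim in m",R.T@(t2-t))
pk=z([(389,420)],64)[0];pv=z([(366,368)],36)[0]
print("peg m",R.T@(pk-t),"pivot m",R.T@(pv-t))
s=ctrl.read_state();print(toolR(s).round(3))
for n in("scene","top"):
    im=ctrl.get_image(n);c=ctrl.calibration(n)
    def dr(pts,col):
        pts=[w2px(c,[*(R@np.array(p[:2])+t),p[2]]) for p in pts]
        cv2.polylines(im,[np.array(pts)[:,None].round().astype(int)],True,col,1)
    dr([(190,145,24),(190,-145,24),(-190,-145,24),(-190,145,24)],(255,255,0))
    dr([(155,84,24),(155,-84,24),(-145,-84,34),(-145,84,34)],(0,255,0))
    dr([(x,y,34) for x,y in [tuple(R.T@(R2@np.array(q)+t2-t)) for q in [(100,75),(100,-75),(-100,-75),(-100,75)]]],(0,0,255))
    x0,y0=(180,80) if n=="top" else (180,150)
    cv2.imwrite(f"pics/{n}1.png",cv2.resize(im[y0:y0+200,x0:x0+220]*1,None,fx=3,fy=3))
for l in("ring_cutter","kidney_rib","pinch_pot","stamp_block","test_tile"):
    print(l,[(d["conf"],[round(v) for v in d["centre"]]) for d in ctrl.spot_in(l,"top")][:2])
E
```

```text
bed [668.742599    35.99688158] 1.5458296308001134 [[-0.5 -0.2]
 [-1.7 -0.3]
 [ 2.3  1.8]
 [-0.1 -1.3]]
shim [612.98883735  34.60102204] 2.501748850398507 [[-1.7  0.5]
 [-0.2 -0.6]
 [ 0.2  0.7]
 [ 1.8 -0.6]]
shim in m [-55.77112647   0.10869224]
peg m [-111.01367002 -110.54033801] pivot m [-56.98955114 -93.56177064]
[[-0.     0.348  0.937]
 [ 0.     0.937 -0.348]
 [-1.     0.    -0.   ]]
ring_cutter [(0.42, [668, -171, 21]), (0.4, [726, 54, 36])]
kidney_rib [(0.57, [529, -202, 6])]
pinch_pot [(0.88, [631, 232, 19])]
stamp_block [(0.72, [516, 226, 31])]
test_tile [(0.49, [527, 291, 4])]
```

View pics/scene1.png

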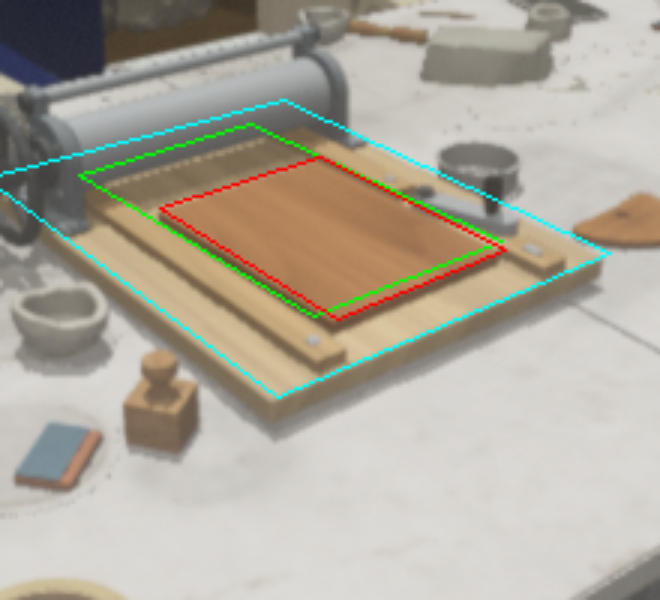

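View pics/top1.png

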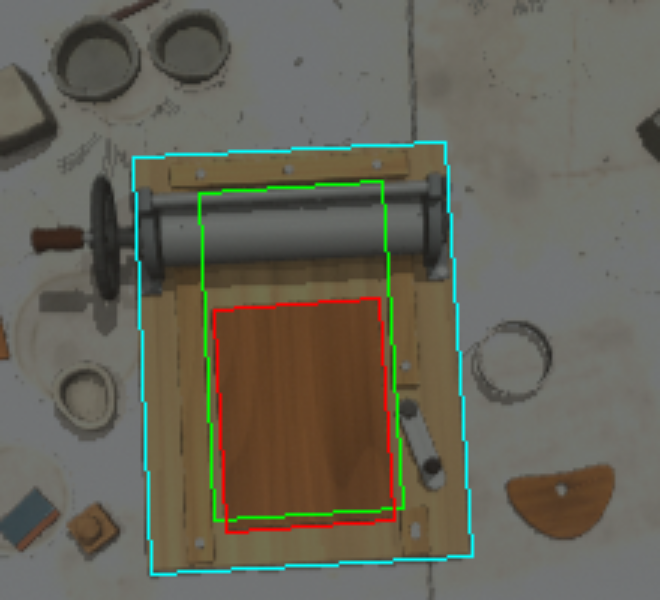

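The pictures show the bed and board at about 1.5° and 2.5° yaw. The board is roughly 111 mm short of home, and the button is swung about 0.28 rad outwards with its peg at top-picture px (324,235). I'll move to above the infeed first.

Emit:
{"op": "arm_command", "data": {
  "series": [
    [1,1.55,-3.6,0,0,0,1.4],
    [1,1.55,-3.6,0,0,0,1.4],
    [1,1.55,-3.6,0,0,0,1.4],
    [1,1.55,-3.6,0,0,0,1.4],
    [1,1.55,-3.6,0,0,0,1.4],
    [1,1.55,-3.6,0,0,0,1.4],
    [1,1.55,-3.6,0,0,0,1.4],
    [1,1.55,-3.6,0,0,0,1.4],
    [1,1.55,-3.6,0,0,0,1.4],
    [1,1.55,-3.6,0,0,0,1.4],
    [1,1.55,-3.6,0,0,0,1.4],
    [1,1.55,-3.6,0,0,0,1.4],
    [1,1.55,-3.6,0,0,0,1.4],
    [1,1.55,-3.6,0,0,0,1.4],
    [1,1.55,-3.6,0,0,0,1.4],
    [1,1.55,-3.6,0,0,0,1.0],
    [1,0,0,0,0,0,0],
    [1,0,0,0,0,0,0]
  ]
}}

```text
clock: 2.45
eef_pos: [475.2, 30.6, 231.4]
tool_rot: [-0.839, 1.57, -0.818]
force: [-0.3, 2.0, 0.1]
width: 85.5
```

```bash
python3 - <<'E'
from h import *
s=ctrl.read_state();print(s["clock"],s["eef_pos"],s["force"],toolR(s).round(3))
c=ctrl.calibration("wrist")
Tt=np.eye(4);Tt[:3,:3]=toolR(s);Tt[:3,3]=s["eef_pos"]
c=dict(c);c["cam_to_world"]=Tt@np.array(c["T_tool_cam"])
im=ctrl.get_image("wrist")
np.save("wc.npy",c["cam_to_world"])
cv2.imwrite("pics/w2raw.png",im)
t=np.array([668.74,36]);th=np.radians(1.546);R=np.array([[np.cos(th),-np.sin(th)],[np.sin(th),np.cos(th)]])
def dr(pts,col):
    pts=[w2px(c,[*(R@np.array(p[:2])+t),p[2]]) for p in pts]
    cv2.polylines(im,[np.array(pts)[:,None].round().astype(int)],True,col,1)
dr([(190,145,24),(190,-145,24),(-190,-145,24),(-190,145,24)],(255,255,0))
dr([(155,84,24),(155,-84,24),(-145,-84,34),(-145,84,34)],(0,255,0))
b=np.radians(.956)
Q=[(-55.8+100*i*np.cos(b)-75*j*np.sin(b),.1+100*i*np.sin(b)+75*j*np.cos(b),34) for i,j in((1,1),(1,-1),(-1,-1),(-1,1))]
dr(Q,(0,0,255))
cv2.imwrite("pics/w2.png",cv2.resize(im,None,fx=1.4,fy=1.4))
E
```

```text
2.45 [475.16635135  30.55025607 231.39217948] [-0.32758162  1.95336707  0.11285105] [[ 0.001 -0.022  1.   ]
 [-0.001  1.     0.022]
 [-1.    -0.001  0.001]]
```

View pics/w2.png

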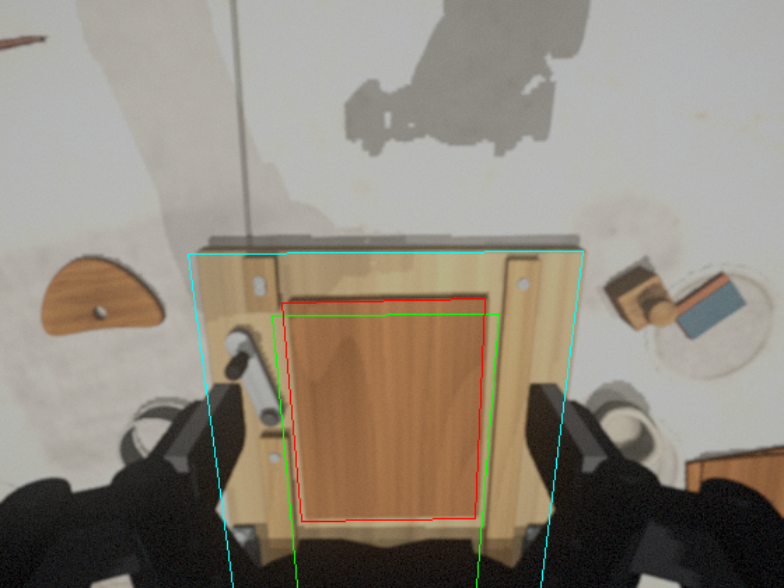

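```bash
python3 - <<'E'
import cv2
im=cv2.imread("pics/w2raw.png");cv2.imwrite("pics/w2z.png",cv2.resize(im[160:380,130:430],None,fx=2.6,fy=2.6,interpolation=cv2.INTER_CUBIC))
E
```

```text
(no output)
```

View pics/w2z.png

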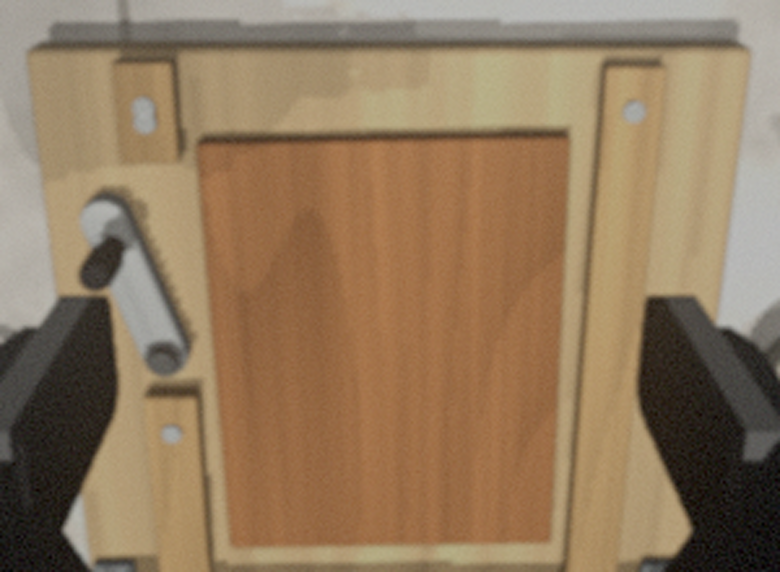

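Emit:
{"op": "arm_command", "data": {
  "series": [
    [1,0,0,-3,0,0,0],
    [1,0,0,-3,0,0,0],
    [1,0,0,-3,0,0,0],
    [1,0,0,-3,0,0,0],
    [1,0,0,-3,0,0,0],
    [1,0,0,-3,0,0,0],
    [1,0,0,-2.0,0,0,0],
    [1,0,0,-1.0,0,0,0],
    [1,0,0,0,0,0,0],
    [1,0,0,0,0,0,0]
  ]
}}

```text
clock: 3.33
eef_pos: [474.3, 34.4, 21.6]
tool_rot: [2.113, 1.57, 2.143]
force: [0.3, 0.0, -0.2]
width: 85.5
```

```bash
python3 - <<'E'
from h import *
im=ctrl.get_image("scene");cv2.imwrite("pics/s3.png",cv2.resize(im[130:330,150:420],None,fx=2.9,fy=2.9,interpolation=cv2.INTER_CUBIC))
im=ctrl.get_image("wrist");cv2.imwrite("pics/w3.png",im)
E
```

```text
(no output)
```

View pics/s3.png

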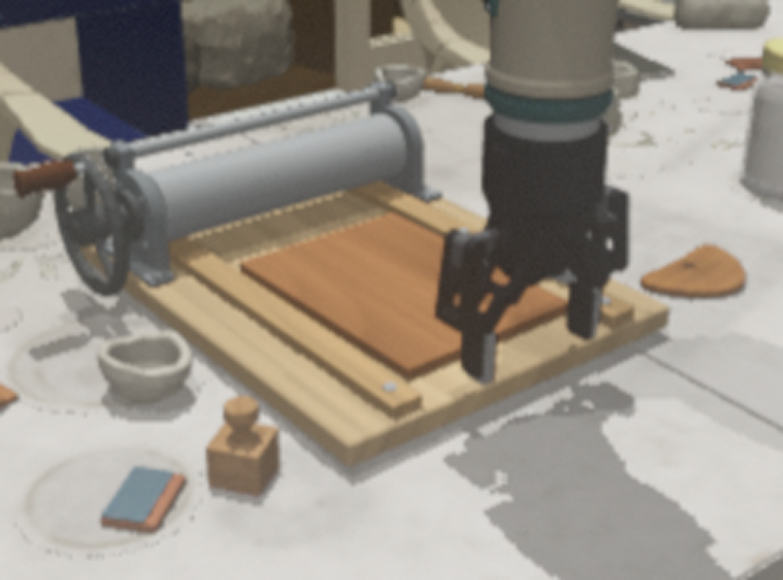

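View pics/w3.png

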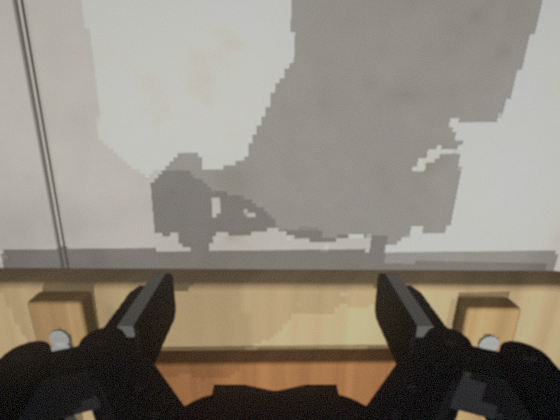

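Emit:
{"op": "arm_command", "data": {
  "series": [
    [1,0,0,-0.35,0,0,0],
    [1,0,0,-0.3,0,0,0],
    [1,1.0,0,0,0,0,0],
    [1,0.5,0,0,0,0,0],
    [1,0.5,0,0,0,0,0],
    [1,0,0,0,0,0,0]
  ]
}}

```text
clock: 3.93
eef_pos: [495.5, 33.3, 16.5]
tool_rot: [2.827, 1.571, 2.854]
force: [-0.4, -0.7, 0.7]
width: 85.5
```

```bash
python3 - <<'E'
from h import *
s=ctrl.read_state();print(s["eef_pos"],s["force"],toolR(s).round(3))
im=ctrl.get_image("scene");cv2.imwrite("pics/s4.png",cv2.resize(im[180:280,250:390],None,fx=5.5,fy=5.5,interpolation=cv2.INTER_CUBIC))
E
```

```text
[495.48434049  33.27382537  16.47450108] [-0.39505617 -0.663357    0.65085089] [[-0.    -0.028  1.   ]
 [ 0.     1.     0.028]
 [-1.     0.    -0.   ]]
```

View pics/s4.png

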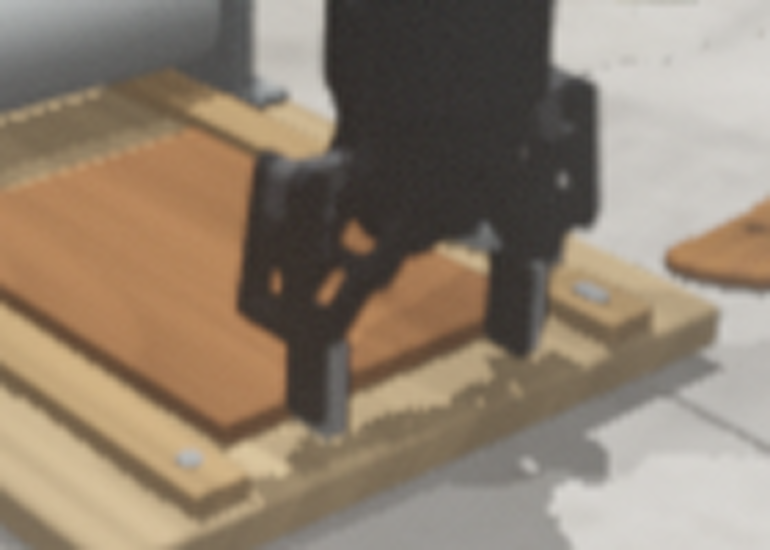

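Emit:
{"op": "arm_command", "data": {
  "series": [
    [1,0.5,0.01,-0.15,0,0,0],
    [1,0.5,0.01,0,0,0,0],
    [1,0.5,0.01,0,0,0,0],
    [1,0.5,0.01,0,0,0,0],
    [1,0.5,0.01,0,0,0,0],
    [1,0.5,0.01,0,0,0,0],
    [1,0.6,0.01,0,0,0,0],
    [1,0.6,0.01,0,0,0,0],
    [1,0.6,0.02,0,0,0,0],
    [1,0.6,0.02,0,0,0,0],
    [1,0.6,0.02,0,0,0,0],
    [1,0.6,0.02,0,0,0,0],
    [1,0.6,0.02,0,0,0,0],
    [1,0.6,0.02,0,0,0,0],
    [1,0.6,0.02,0,0,0,0],
    [1,0.6,0.02,0,0,0,0],
    [1,0.4,0,0,0,0,0],
    [1,0.2,0,0,0,0,0],
    [1,0,0,0,0,0,0]
  ]
}}

```text
clock: 5.57
eef_pos: [590.4, 35.7, 14.5]
tool_rot: [-3.098, 1.569, -3.069]
force: [0.3, 0.2, -0.1]
width: 85.6
```

```bash
python3 - <<'E'
from h import *
s=ctrl.read_state();print(s["eef_pos"],s["force"],toolR(s).round(3))
im=ctrl.get_image("scene");cv2.imwrite("pics/s5.png",cv2.resize(im[150:290,190:390],None,fx=4,fy=4,interpolation=cv2.INTER_CUBIC))
E
```

```text
[590.43850798  35.66699062  14.45651816] [ 0.25455714  0.1767302  -0.11153062] [[-0.002 -0.028  1.   ]
 [-0.     1.     0.028]
 [-1.    -0.    -0.002]]
```

View pics/s5.png

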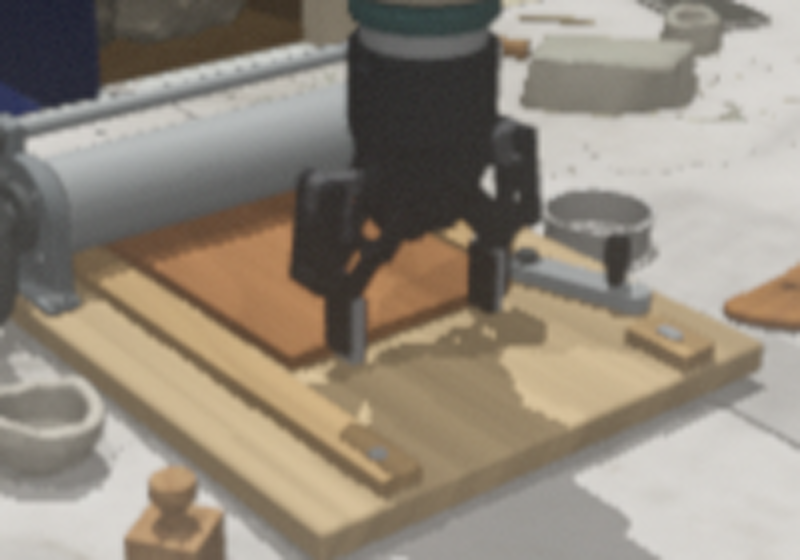

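The board slides flat, ahead of both fingers and between the rails. I'll push the last stretch gently and watch the force.

Emit:
{"op": "arm_command", "data": {
  "series": [
    [1,0.3,0.01,0,0,0,0],
    [1,0.3,0.01,0,0,0,0],
    [1,0.3,0.01,0,0,0,0],
    [1,0.3,0.01,0,0,0,0],
    [1,0.2,0.01,0,0,0,0],
    [1,0.2,0,0,0,0,0],
    [1,0.1,0,0,0,0,0],
    [1,0,0,0,0,0,0]
  ]
}}

```text
clock: 6.28
eef_pos: [607.0, 36.2, 14.3]
tool_rot: [-3.094, 1.568, -3.066]
force: [-1.7, -1.2, 0.6]
width: 85.4
```

Emit:
{"op": "arm_command", "data": {
  "series": [
    [1,0.1,0,0,0,0,0],
    [1,0.1,0,0,0,0,0],
    [1,0,0,0,0,0,0]
  ]
}}

```text
clock: 6.53
eef_pos: [608.8, 36.1, 14.3]
tool_rot: [-3.086, 1.568, -3.058]
force: [-2.3, 0.2, 0.4]
width: 85.0
```

Emit:
{"op": "arm_command", "data": {
  "series": [
    [1,0.1,0,0,0,0,0],
    [1,0.1,0,0,0,0,0],
    [1,0,0,0,0,0,0]
  ]
}}

```text
clock: 6.78
eef_pos: [611.0, 36.1, 14.3]
tool_rot: [-3.086, 1.568, -3.058]
force: [-2.6, -0.0, 0.4]
width: 85.5
```

Emit:
{"op": "arm_command", "data": {
  "series": [
    [1,0.1,0,0,0,0,0],
    [1,0.1,0,0,0,0,0],
    [1,0,0,0,0,0,0]
  ]
}}

```text
clock: 7.03
eef_pos: [611.9, 36.1, 14.3]
tool_rot: [-3.069, 1.566, -3.041]
force: [-4.4, 0.1, 3.3]
width: 85.5
```

Emit:
{"op": "arm_command", "data": {
  "series": [
    [1,0.1,0,0,0,0,0],
    [1,0,0,0,0,0,0]
  ]
}}

```text
clock: 7.2
eef_pos: [612.0, 36.1, 14.2]
tool_rot: [-3.071, 1.564, -3.043]
force: [-6.0, 0.6, 3.3]
width: 85.5
```

Emit:
{"op": "arm_command", "data": {
  "series": [
    [1,0.1,0,0,0,0,0],
    [1,0,0,0,0,0,0]
  ]
}}

```text
clock: 7.37
eef_pos: [612.0, 36.1, 14.1]
tool_rot: [-3.068, 1.562, -3.04]
force: [-7.7, 1.2, 6.0]
width: 85.9
```

```bash
python3 - <<'E'
from h import *
s=ctrl.read_state();print(s["eef_pos"],s["force"],s["torque"])
im=ctrl.get_image("scene");cv2.imwrite("pics/s6.png",cv2.resize(im[150:290,190:390],None,fx=4,fy=4,interpolation=cv2.INTER_CUBIC))
im=ctrl.get_image("top");cv2.imwrite("pics/t6.png",cv2.resize(im[100:280,210:350],None,fx=3.3,fy=3.3,interpolation=cv2.INTER_CUBIC))
E
```

```text
[611.96850113  36.08612344  14.12941621] [-7.66645039  1.23236553  6.01981873] [-0.00314678  1.56400111 -0.00183801]
```

View pics/s6.png

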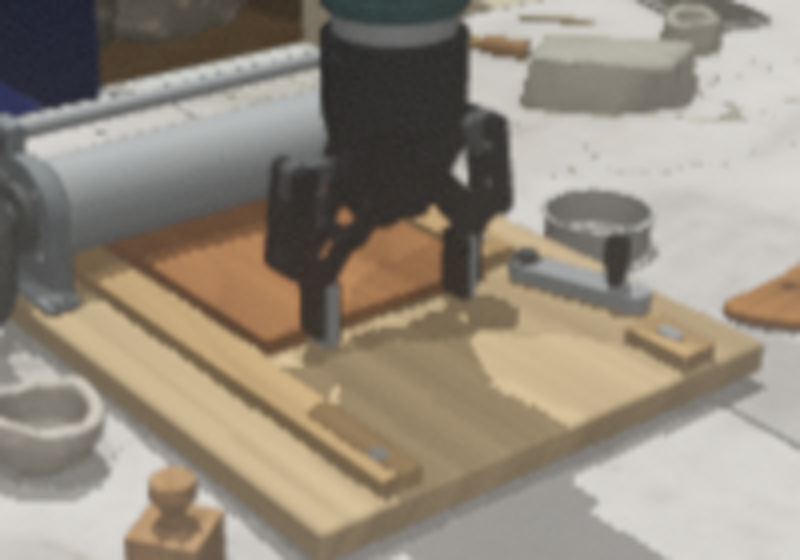

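View pics/t6.png

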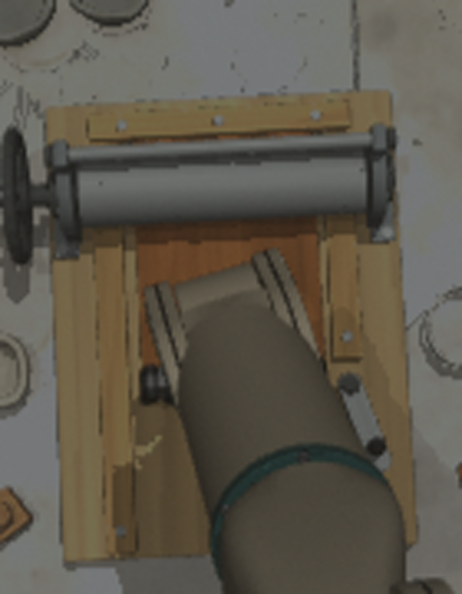

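The board stopped at TCP x = 612, where home was predicted, with force building, so it is home. I'll back off level, rise, and shut the fingers for the peg.

Emit:
{"op": "arm_command", "data": {
  "series": [
    [1,-0.3,0,0,0,0,0],
    [1,-0.5,0,0,0,0,0],
    [1,-1.2,0,0,0,0,0],
    [1,-2.0,0,0,0,0,0],
    [0,-1.0,0,1.5,0,0,0],
    [0,0,0,3,0,0,0],
    [0,0,0,3,0,0,0],
    [0,0,-1,3,0,0,0],
    [0,0,-3.5,1,0,0,0],
    [0,0,-3.5,0,0,0,0],
    [0,0,-3.5,0,0,0,0],
    [0,0,-3.2,0,0,0,0],
    [0,0,0,0,0,0,0],
    [0,0,0,0,0,0,0],
    [0,0,0,0,0,0,0]
  ]
}}

```text
clock: 8.72
eef_pos: [565.3, -110.5, 129.5]
tool_rot: [2.948, 1.569, 2.976]
force: [0.4, 0.8, 0.0]
width: 0.0
```

```bash
python3 - <<'E'
from h import *
s=ctrl.read_state();print(s["eef_pos"],s["force"],s["width"],toolR(s).round(3))
im=ctrl.get_image("scene");cv2.imwrite("pics/s7.png",cv2.resize(im[130:290,190:400],None,fx=3.7,fy=3.7,interpolation=cv2.INTER_CUBIC))
im=ctrl.get_image("wrist");cv2.imwrite("pics/w7.png",im)
im=ctrl.get_image("top");cv2.imwrite("pics/t7.png",cv2.resize(im[100:280,210:350],None,fx=3.3,fy=3.3,interpolation=cv2.INTER_CUBIC))
E
```

```text
[ 565.25427858 -110.49408878  129.51387894] [0.4146789  0.76933048 0.02996067] 0.031011460336242892 [[-0.002 -0.028  1.   ]
 [ 0.     1.     0.028]
 [-1.     0.    -0.002]]
```

View pics/s7.png

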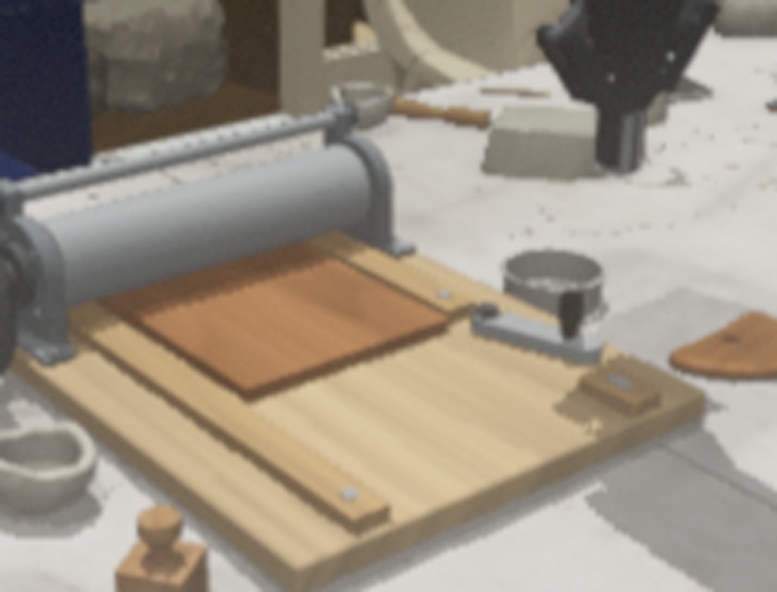

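View pics/w7.png

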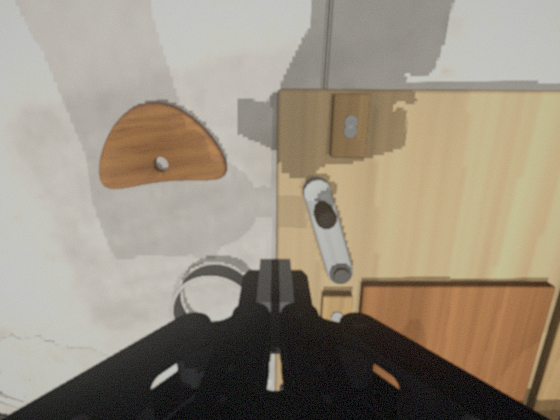

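View pics/t7.png

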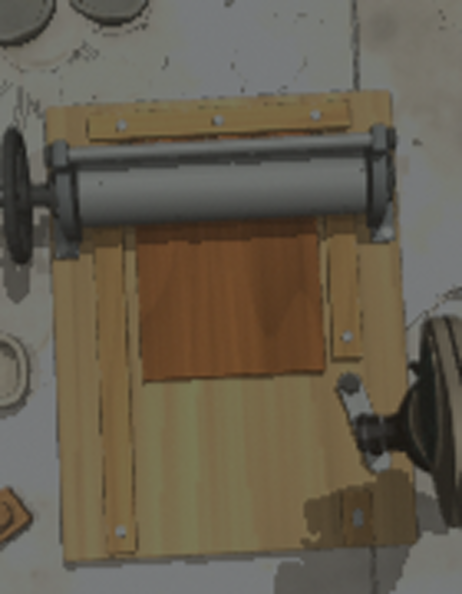

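```bash
python3 - <<'E'
from h import *
t=np.array([668.74,36]);th=np.radians(1.4);R=np.array([[np.cos(th),-np.sin(th)],[np.sin(th),np.cos(th)]])
s=ctrl.read_state();c=dict(ctrl.calibration("wrist"));T=np.eye(4);T[:3,:3]=toolR(s);T[:3,3]=s["eef_pos"];c["cam_to_world"]=T@c["T_tool_cam"]
f=lambda n,p:print(n,p.round(1),(R.T@(p-t)).round(1))
f("peg top",px2w(c,325,216,64));f("pivot",px2w(c,340,272,37));f("board near -y",px2w(c,362,281,34));f("near +y",px2w(c,551,283,34));f("bed corner",px2w(c,278,90,24))
c=ctrl.calibration("top")
for u,v in((143,381),(323,373)): f("top board",px2w(c,210+u/3.3,100+v/3.3,34))
E
```

```text
peg top [556.4 -77. ] [-115.  -110.3]
pivot [609.9 -58. ] [-61.1 -92.5]
board near -y [618.7 -39.7] [-51.9 -74.5]
near +y [616. 106.] [-51.1  71.3]
bed corner [ 481.6 -108.9] [-190.7 -140.3]
top board [621.2 108.2] [-45.7  73.3]
top board [623.9 -38.9] [-46.7 -73.7]
```

Emit:
{"op": "arm_command", "data": {
  "series": [
    [0,-0.6,-0.2,-2.5,0,0,0],
    [0,0,0,-2.5,0,0,0],
    [0,0,0,-2.3,0,0,0],
    [0,0,0,-1,0,0,0],
    [0,0,0,0,0,0,0],
    [0,0,0,0,0,0,0]
  ]
}}

```text
clock: 9.37
eef_pos: [558.9, -112.0, 46.4]
tool_rot: [3.115, 1.567, -3.138]
force: [-0.3, -0.0, 0.4]
width: -0.1
```

```bash
python3 - <<'E'
from h import *
im=ctrl.get_image("scene");cv2.imwrite("pics/s8.png",cv2.resize(im[170:270,290:410],None,fx=5.5,fy=5.5,interpolation=cv2.INTER_CUBIC))
im=ctrl.get_image("wrist");cv2.imwrite("pics/w8.png",im)
E
```

```text
(no output)
```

View pics/s8.png

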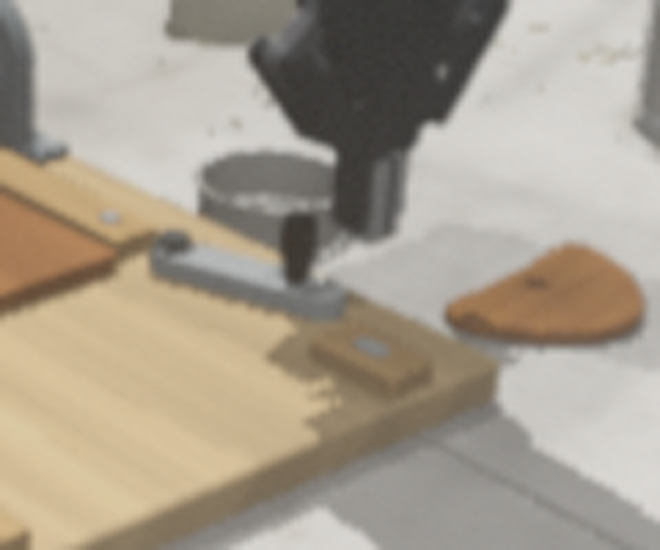

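View pics/w8.png

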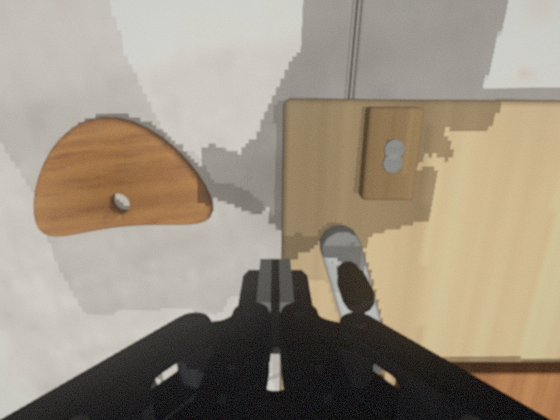

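Emit:
{"op": "arm_command", "data": {
  "series": [
    [0,0,0.6,0,0,0,0],
    [0,0,0.6,0,0,0,0],
    [0,0,0.6,0,0,0,0],
    [0,0,0.6,0,0,0,0],
    [0,0,0.6,0,0,0,0],
    [0,0.1,0.6,0,0,0,0],
    [0,0.2,0.6,0,0,0,0],
    [0,0.2,0.6,0,0,0,0],
    [0,0.3,0.6,0,0,0,0],
    [0,0,0,0,0,0,0]
  ]
}}

```text
clock: 10.3
eef_pos: [567.8, -56.5, 46.4]
tool_rot: [2.56, 1.569, 2.591]
force: [0.0, 0.1, -0.2]
width: -0.1
```

```bash
python3 - <<'E'
from h import *
im=ctrl.get_image("scene");cv2.imwrite("pics/s9.png",cv2.resize(im[170:270,290:410],None,fx=5.5,fy=5.5,interpolation=cv2.INTER_CUBIC))
im=ctrl.get_image("wrist");cv2.imwrite("pics/w9.png",im)
E
```

```text
(no output)
```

View pics/s9.png

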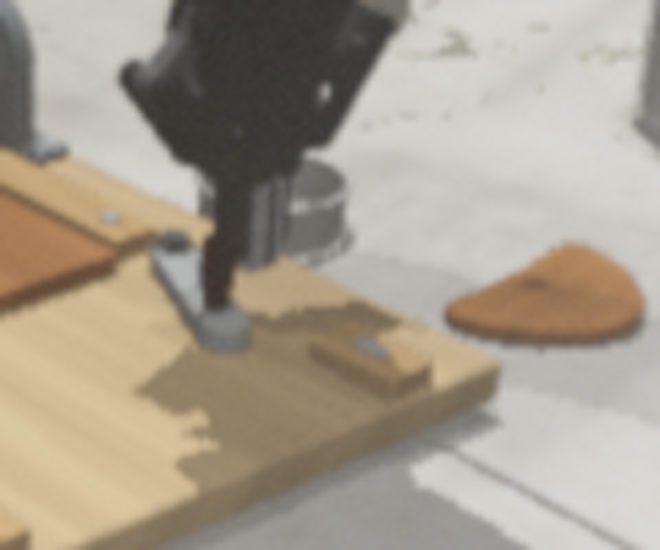

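View pics/w9.png

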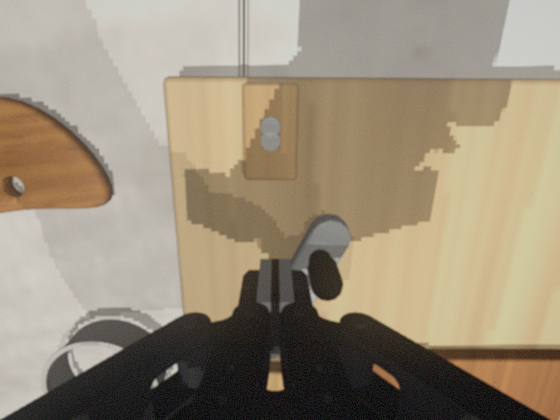

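The peg rides on the fingers' +y face and the bar is past the rail line, at about 0.5 rad. Continuing.

Emit:
{"op": "arm_command", "data": {
  "series": [
    [0,0.2,0.5,0,0,0,0],
    [0,0.3,0.5,0,0,0,0],
    [0,0.35,0.5,0,0,0,0],
    [0,0.4,0.5,0,0,0,0],
    [0,0.3,0.3,0,0,0,0],
    [0,0,0,0,0,0,0]
  ]
}}

```text
clock: 10.9
eef_pos: [583.4, -34.6, 46.4]
tool_rot: [2.885, 1.569, 2.915]
force: [0.1, -0.5, -0.7]
width: 0.1
```

```bash
python3 - <<'E'
from h import *
im=ctrl.get_image("scene");cv2.imwrite("pics/s10.png",cv2.resize(im[170:270,290:410],None,fx=5.5,fy=5.5,interpolation=cv2.INTER_CUBIC))
im=ctrl.get_image("wrist");cv2.imwrite("pics/w10.png",im)
E
```

```text
(no output)
```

View pics/s10.png

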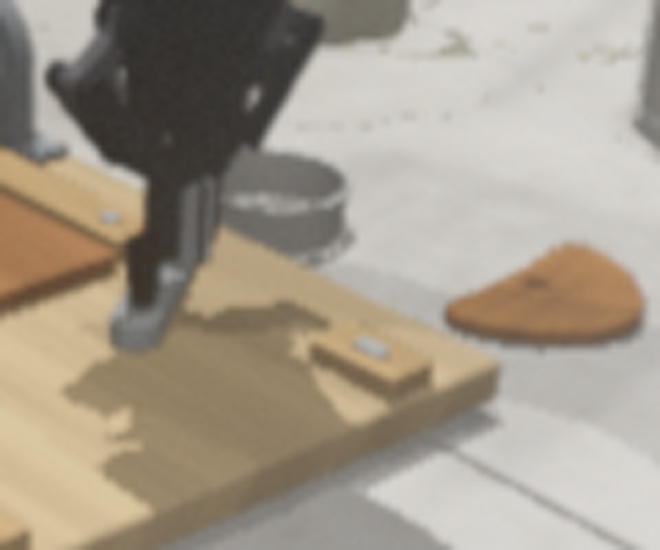

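View pics/w10.png

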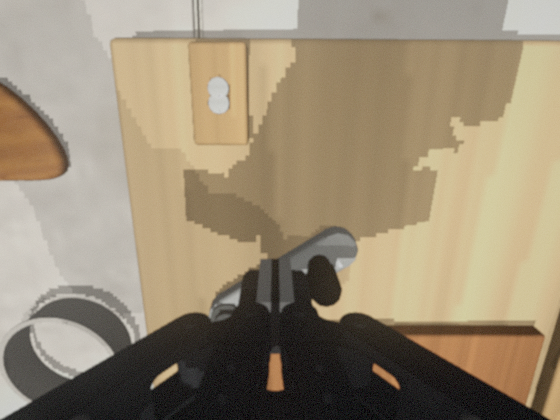

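Emit:
{"op": "arm_command", "data": {
  "series": [
    [0,0,-0.4,0,0,0,0],
    [0,-1.3,0,0,0,0,0],
    [0,-1.3,0,0,0,0,0],
    [0,-1.2,0,0,0,0,0],
    [0,0,1.4,0,0,0,0],
    [0,0,1.4,0,0,0,0],
    [0,0.7,0,0,0,0,0],
    [0,0.6,0,0,0,0,0],
    [0,0.6,0,0,0,0,0],
    [0,0.6,0,0,0,0,0],
    [0,0.6,0,0,0,0,0],
    [0,0.5,0,0,0,0,0],
    [0,0.4,0,0,0,0,0],
    [0,0,0,0,0,0,0]
  ]
}}

```text
clock: 12.17
eef_pos: [585.6, -12.4, 46.3]
tool_rot: [-2.853, 1.569, -2.825]
force: [0.6, -0.0, 0.6]
width: 0.1
```

```bash
python3 - <<'E'
from h import *
im=ctrl.get_image("scene");cv2.imwrite("pics/s11.png",cv2.resize(im[170:270,270:390],None,fx=5.5,fy=5.5,interpolation=cv2.INTER_CUBIC))
im=ctrl.get_image("wrist");cv2.imwrite("pics/w11.png",im)
E
```

```text
(no output)
```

View pics/s11.png

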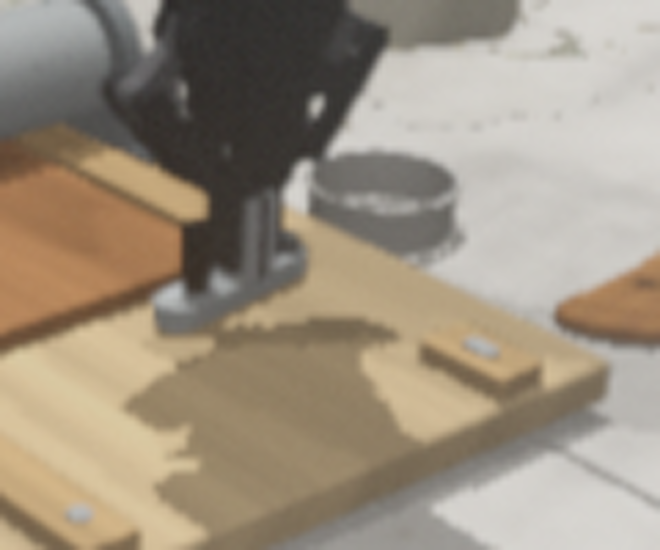

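View pics/w11.png

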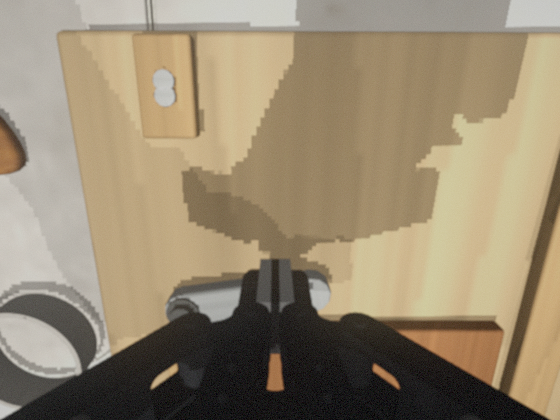

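The bar is nearly across the bed. I'll push on in small steps until the end stop shows in the force.

Emit:
{"op": "arm_command", "data": {
  "series": [
    [0,0.3,0,0,0,0,0],
    [0,0.2,0,0,0,0,0],
    [0,0.2,0,0,0,0,0],
    [0,0,0,0,0,0,0]
  ]
}}

```text
clock: 12.6
eef_pos: [591.5, -11.7, 46.4]
tool_rot: [-3.096, 1.568, -3.068]
force: [-0.8, 0.9, 0.0]
width: -0.1
```

Emit:
{"op": "arm_command", "data": {
  "series": [
    [0,0.1,0,0,0,0,0],
    [0,0.1,0,0,0,0,0],
    [0,0,0,0,0,0,0]
  ]
}}

```text
clock: 12.85
eef_pos: [593.2, -11.9, 46.4]
tool_rot: [-3.066, 1.568, -3.038]
force: [-0.4, 0.3, -1.3]
width: 0.0
```

Emit:
{"op": "arm_command", "data": {
  "series": [
    [0,0.1,0,0,0,0,0],
    [0,0.1,0,0,0,0,0],
    [0,0,0,0,0,0,0]
  ]
}}

```text
clock: 13.1
eef_pos: [594.3, -11.9, 46.2]
tool_rot: [-3.086, 1.566, -3.058]
force: [-3.1, 0.6, 1.2]
width: 0.1
```

Emit:
{"op": "arm_command", "data": {
  "series": [
    [0,0.1,0,0,0,0,0],
    [0,0.1,0,0,0,0,0],
    [0,0,0,0,0,0,0]
  ]
}}

```text
clock: 13.35
eef_pos: [594.5, -11.9, 46.1]
tool_rot: [-3.089, 1.562, -3.06]
force: [-6.7, 0.7, 4.8]
width: -0.1
```

The end stop was reached at x ≈ 594, as predicted. I'll hold a moment, back off, rise and move clear.

Emit:
{"op": "arm_command", "data": {
  "series": [
    [0,0,0,0,0,0,0],
    [0,-0.4,0,0,0,0,0],
    [0,-1,0,0,0,0,0],
    [0,-2,0,0,0,0,0],
    [0,-1,0,2,0,0,0],
    [0,0,0,3.5,0,0,0],
    [0,0,0,3.5,0,0,0],
    [0,-1.5,0,3.5,0,0,0],
    [0,-3,1,2.5,0,0,0],
    [0,-2,3,0.5,0,0,0],
    [0,-1,3.5,0,0,0,0],
    [0,-1,3.5,0,0,0,0],
    [0,-1,3.5,0,0,0,0],
    [0,-1,3.5,0,0,0,0],
    [0,-1,3.5,0,0,0,0],
    [0,-1,3.5,0,0,0,0],
    [0,-1,3.5,0,0,0,0],
    [0,-1,3.5,0,0,0,0],
    [0,0,0,0,0,0,0]
  ]
}}

```text
clock: 14.93
eef_pos: [405.9, 317.9, 202.2]
tool_rot: [1.653, 1.562, 1.691]
force: [1.0, 0.8, -0.5]
width: 0.1
```

```bash
python3 - <<'E'
from h import *
s=ctrl.read_state();print(s["clock"],s["eef_pos"],s["force"])
im=ctrl.get_image("scene");cv2.imwrite("pics/s12.png",cv2.resize(im[130:290,190:400],None,fx=3.7,fy=3.7,interpolation=cv2.INTER_CUBIC))
im=ctrl.get_image("top");cv2.imwrite("pics/t12.png",cv2.resize(im[100:280,180:380],None,fx=3.3,fy=3.3,interpolation=cv2.INTER_CUBIC))
E
```

```text
14.9333 [405.89708886 317.91739464 202.24936811] [ 1.00238087  0.7766865  -0.54893684]
```

View pics/s12.png

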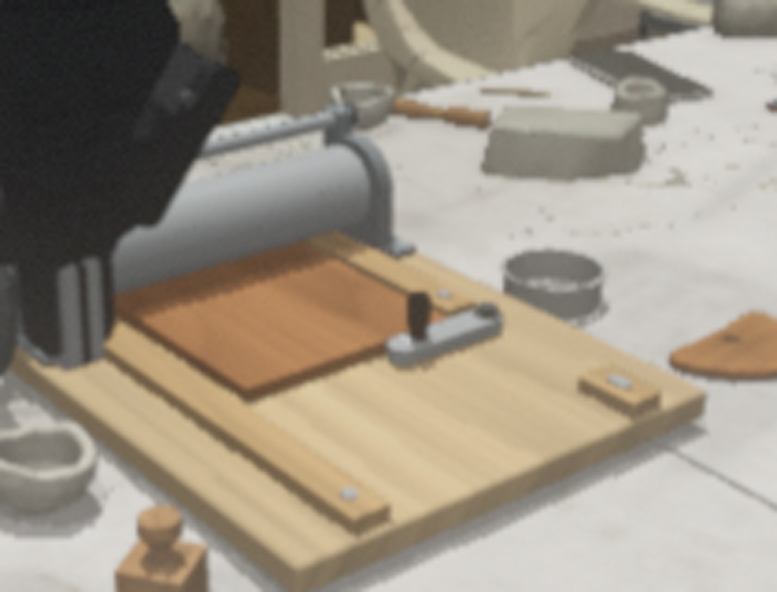

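View pics/t12.png

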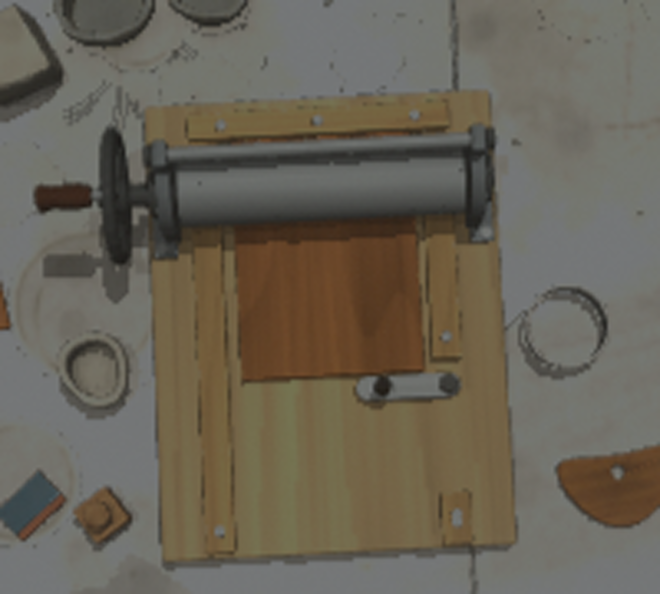

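```bash
python3 - <<'E'
from h import *
t=np.array([668.74,36]);th=np.radians(1.4);R=np.array([[np.cos(th),-np.sin(th)],[np.sin(th),np.cos(th)]])
c=ctrl.calibration("top")
P={}
for n,u,v,z in(("b+",244,381,34),("b-",423,372,34),("peg",382,383,64),("piv",449,382,39)):
    P[n]=R.T@(px2w(c,180+u/3.3,100+v/3.3,z)-t);print(n,P[n].round(1))
d=P["peg"]-P["piv"];print("angle",np.arctan2(d[1],-d[0]))
print(ctrl.finish_job())
E
```

```text
b+ [-45.8  71.7]
b- [-45.9 -74.6]
peg [-55.8 -39.6]
piv [-55.6 -94.9]
angle 1.5672680904919372
the job is handed in; nothing more can be done
None
```

The shim board is home against the stop batten, the turn button is locked behind it, and the job is handed in at about 15 s on the robot's clock. No verdict was reported.

- **Board:** I pushed it with both open fingertips until it stopped where home was predicted, with about 8 N building on the fingers. In the last top picture its near edge is at x = -45.8 and -45.9 mm in the machine's frame at its two ends (home is -45), so it is square within 0.1°.
- **Turn button:** I pushed it round by the peg with shut fingers until the end stop pushed back at about 7 N. It measured 1.567 rad in the same picture (end stop 1.571).
- **The rest:** The five bystanders look unmoved in the pictures, though I did not re-measure them. The arm finished clear, up to the left of the machine at about 200 mm height.
- **Disagreement:** A wrist-camera check before I turned the button put the board edge about 6 mm shorter, at -51 to -52 mm. That camera read other points about 1 to 4 mm low too, so I put it down to calibration or lens error. I trusted the top camera and the force at contact, which agreed.

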